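# Stop the key machine, unlatch its guard and hold it raised

### The job

The key-cutting machine has finished its cut: first press its red mushroom stop button fully in, then pull the blue latch tab on the nose of its clear guard sideways against its spring, lift the guard off its ball stud and raise it about 40 degrees so that the keys can be taken from the vices. Nothing else keeps the guard up, so finish with it still held in the gripper, steady at that height, and never let it fall back. Leave the other things on the counter where they are.

Things in the scene. Friction and masses are not known exactly. Their poses are not given: they have to be found in the camera images.
- machine: key-cutting machine, fixed, 360 mm wide, 480 deep; rear housing 340 high, tablet on it to 490. Origin: centre of underside; x from front (console) to back, y to the left of who faces its front, z up. Console x -265 to -145 mm, 40 to 80 high; ledge 80 high to x -70. Clear guard 304 wide starts at x -76, slopes back: face at x -62 at 150 mm height, -42 at 200, -5 at 240; top 272
- stop_top (a point): centre of the top of the red mushroom stop button: 40 mm wide red head on a yellow 50 mm collar at the right front corner of the console (seen by who faces it), at x -200, y -135 mm of the machine, top 107 mm above the counter when out
- stop (a joint): stop button, 0 = out, 0.007 m = fully in. It is pushed straight down, needs about 8 N and stays where it is left; counts as in from 0.0055
- latch_tab (a point): centre of the blue latch tab on the guard's nose, by which the guard is also lifted: upright block 40 mm tall, 14 mm wide in y (pull direction; pinch across these faces), 26 mm in x. Guard shut, latch home: at x -115, y -60 mm of the machine, 150 mm high. Nose top (x -146 to -72, y -110 to +26) is 24 mm below it, 21 mm at a boss around y 0. Axes as the machine's, turning with the guard
- latch (a joint): latch pull, m: 0 = home, its steel fork under the ball stud; 0.024 = stop. Pulling moves the tab to the machine's -y (to the right of who faces its front, the stop button's side). Spring: 4 N at 0, 8 N at 0.024. At home the guard cannot lift; from about 0.019 the fork is clear of the ball. Once the guard is a few degrees up the latch may go home again
- guard (a joint): guard hinge angle, 0 = shut on the ball stud, 0.70 rad = raised 40 degrees, stop at 1.15. The guard weighs about 0.7 kg (some 4 N to lift at the tab) and falls shut when let go
- guard_hinge (a point): point on the guard's level hinge axis along the machine's y, at x +125, y -80 mm of the machine, 250 mm high. Guard shut, the tab's centre is 240 mm in front of the axis and 100 mm below it (radius 260 mm); raising takes it up that arc, up and slightly forward at first, to 330 mm above the counter at 0.70 rad. The tab may turn between upright fingers
- padlock: bystander: brass padlock lying flat, 84 x 46 x 22 mm. Origin: centre of its brass body's underside
- fob: bystander: black remote car key, 112 x 36 x 15 mm. Origin: under the black case
- lock_cylinder: bystander: brass door lock cylinder, 70 x 17 x 33 mm. Origin: centre of its underside
- blanks_box: bystander: white paper box of key blanks, 110 x 65 x 40 mm, in front of the console. Origin: centre of its underside
- chip_brush: bystander: brush, 160 mm long, lying in front of the console. Origin: its middle, underneath
- code_card_box: bystander: cardboard box with red band, 90 x 130 x 30 mm. Origin: centre of its underside
- screwdriver: bystander: red screwdriver, 200 mm long, lying on the counter. Origin: its middle, underneath
- mug: bystander: blue mug, 95 mm high, 80 mm wide, handle to its +y. Origin: centre of its underside

How it is judged:
By the outcome, as a careful person would: the job done as asked, in the order asked, and still so for the second after the job is handed in, while the arm keeps its last pose, push and grip.
It also fails if it takes over 51 s, if anything falls off the work surface, if the arm or the gripper's body presses on something with over 40 N, if the wrist force passes 120 N, or if a joint passes its speed limit or range.

### The arm

A 7-joint arm with a two-finger parallel gripper is mounted at the origin on the work surface. World frame = base frame: x ahead of the robot, y to its left, z up, the work surface at z = 0. Lengths are in m, angles in rad, forces in N, time in s.
With the tool pointing down it reaches from about 0.425 to 0.95 m from the base axis. Payload 4.7 kg.
Tool frame: the origin (TCP) lies between the finger pads; the fingertips stand 14 mm ahead of it and the grasp point (between the pads) lies 5 mm behind it; z points along the fingers, y is the line along which they close (so a half turn about z gives the same grasp; the last joint's range is limited). The gripper opens to 87 mm and grips with 3 to 60 N. Pads are 19 mm wide; open, the fingers measure 117 mm over their backs; the gripper's body (75 mm by 190 mm) begins 51 mm behind the grasp point.
Start: joints at [-1.225, 0.469, -0.049, 1.532, 0.024, 1.141, -0.082], TCP at [0.247, 0.628, 0.237] pointing down, gripper open.
Joint ranges: [-2.59, 2.59], [-0.33, 1.99], [-1.39, 1.29], [0.1, 2.45], [-1.04, 4.18], [0.21, 1.99], [-2.66, 2.66]. Speed limits (rad/s): [2.57, 2.57, 3.14, 3.14, 3.14, 3.14, 3.14].

### API

Orientations are given as [roll, pitch, yaw] about the fixed x, y, z axes, in that order (R = Rz(yaw) Ry(pitch) Rx(roll)).
In Python, from workcell import arm, eoat, kinematics, vision, ticket, telemetry gives the robot as it stands. The module is installed in compiled form; this text tells all that it offers. Calls block until the motion is done:
- arm.goto(position, orientation): joint-space move of the TCP to a pose.
- arm.move_l(position, ori=None, velocity=0.15, until_force=None): straight line of the TCP; ori=None keeps the orientation; velocity is the mean speed in m/s. With until_force (N) it stops when the force on the tool has changed by that much, and returns True; else False.
- arm.move_joints(angles): joint-space move.
- eoat.release() and eoat.gripper_close(squeeze=None): open the fingers fully, or close them until they stop; squeeze is the grip in N (None keeps the last).
- arm.hold(seconds).
- kinematics.ik(position, orientation): joint angles nearest the present ones, or None.
- vision.snapshot(name): name is "side" or "top" or "wrist"; returns (picture, depth): 384x512x3 uint8, red, green, blue; 384x512 float32, m along the optical axis (not along the pixel's ray), 0 where there is no reading.
- vision.camera_model(name): a dict with "vfov" (degrees; the focal length in pixels is half the picture's height over the tangent of half this angle, whatever the lens; pixels are square), "cx", "cy" (the principal point, pixels), "k1" (the pictures are not rectified: a ray, as slopes to the right and down, at radius r is drawn at 1 + k1 r^2 times it, then the intrinsics apply), "rvec" (rotation vector, rad) and "tvec" (3), from world to camera coordinates, as OpenCV has them. Camera axes: x right, y down, z forward; pixel columns grow to the right and rows downward; lengths in m; the calibration is good to about 2 mm. A picture is of the moment at which its call begins: read the wrist's pose just before it. camera_model takes no time and is no camera call; for the wrist camera it gives the pose at the moment of the call.
A pose or a line that the arm cannot do raises arm.PlanningError and nothing moves.
- ticket.finish_job(): hands the job in; it is judged then, once.
Readings, each from a call of its own:
- telemetry.current_clock(): time.
- telemetry.current_joint_pos(): joint angles.
- telemetry.current_joint_velocities(): joint speeds.
- telemetry.current_joint_efforts(): joint torques, N m.
- telemetry.current_eef_pos(): TCP position.
- telemetry.current_eef_rot(): TCP orientation.
- telemetry.current_ft_force(): force on the tool from outside, world axes, zero at the start.
- telemetry.current_torque(): the same for the moment, N m.
- telemetry.current_width(): finger opening in m.
- telemetry.current_grip_force(): force on a finger pad.
Only numpy, scipy, OpenCV 4.12 (cv2) and the standard library are available. Lean on these libraries where they do the work, as an engineer would, in place of code of your own. Each camera call takes 0.05 s, during which the arm holds its last target. There are 200 camera calls.

## Working session

There is one attempt and no reset: what is moved stays moved. The work goes in short steps, each a Python script; the robot and the scene stay as the last script left them, time stands still between calls to the robot, and variables do not carry over. Pictures are saved under pics/ and viewed, at most 10 in all, crops included, and the job is handed in when it is done.

```bash
mkdir -p pics; cat > h.py <<'E'
import numpy as np, cv2
from workcell import arm, eoat, kinematics, vision, ticket, telemetry as T
def snap(n):
    m=vision.camera_model(n); p,d=vision.snapshot(n); return p,d,m
def cloud(d,m):
    f=192/np.tan(np.radians(m["vfov"])/2)
    v,u=np.mgrid[0:384,0:512].astype(float)
    K=np.array([[f,0,m["cx"]],[0,f,m["cy"]],[0,0,1]])
    n=cv2.undistortPoints(np.stack([u.ravel(),v.ravel()],1)[:,None],K,np.array([m["k1"],0,0,0.]))[:,0]
    c=np.c_[n,np.ones(len(n))]*d.ravel()[:,None]
    R=cv2.Rodrigues(np.array(m["rvec"],float))[0]
    return ((c-np.array(m["tvec"]).ravel())@R).reshape(384,512,3)
E
python3 - <<'E'
from h import *
ims=[]
for n in("side","top","wrist"):
    p,d,m=snap(n); np.savez(n,p=p,d=d); cv2.imwrite(f"pics/{n}0.png",p[:,:,::-1]); ims.append(p)
    P=cloud(d,m); hsv=cv2.cvtColor(p,cv2.COLOR_RGB2HSV)
    h,s,v=[hsv[...,i].astype(int) for i in range(3)]
    for nm,mk in(("red",((h<6)|(h>174))&(s>150)&(v>90)),("blue",(h>100)&(h<125)&(s>120)&(v>60)),("yel",(h>20)&(h<33)&(s>140)&(v>120))):
        k,l,st,c=cv2.connectedComponentsWithStats(mk.astype(np.uint8))
        for i in range(1,k):
            if st[i,4]>15:
                q=P[(l==i)&(d>0)]
                print(n,nm,st[i],c[i].round(),len(q) and np.median(q,0).round(3),len(q) and (np.percentile(q,5,0).round(3),np.percentile(q,95,0).round(3)))
print(T.current_clock(),T.current_eef_rot())
cv2.imwrite("pics/all.png",cv2.resize(np.hstack(ims[:2]),(800,300))[:,:,::-1])
E
```

```text
side red [245  80   6   6  17] [247.  83.] [ 0.684 -0.354  0.337] (array([ 0.682, -0.381,  0.334]), array([ 0.692, -0.324,  0.338]))
side red [252  81   5   5  16] [254.  83.] [ 0.659 -0.351  0.337] (array([ 0.656, -0.372,  0.334]), array([ 0.667, -0.325,  0.339]))
side red [260  81   5   6  16] [262.  83.] [ 0.635 -0.351  0.337] (array([ 0.631, -0.377,  0.335]), array([ 0.641, -0.326,  0.339]))
side red [262 200  15  10  98] [269. 204.] [0.539 0.016 0.102] (array([ 0.524, -0.007,  0.092]), array([0.556, 0.027, 0.105]))
side red [173 351  49  30 687] [199. 363.] [0.594 0.471 0.029] (array([0.553, 0.456, 0.02 ]), array([0.637, 0.484, 0.031]))
side blue [260  62  10   6  60] [264.  64.] [ 0.629 -0.372  0.395] (array([ 0.615, -0.376,  0.387]), array([ 0.645, -0.368,  0.403]))
side blue [246 164   7  15  87] [249. 171.] [ 0.617 -0.064  0.153] (array([ 0.61 , -0.12 ,  0.126]), array([ 0.629, -0.06 ,  0.168]))
side blue [  0 357  69  27 875] [ 18. 372.] [0.825 0.627 0.175] (array([0.816, 0.593, 0.059]), array([0.848, 0.65 , 0.184]))
side blue [107 379  40   5 172] [128. 381.] [0.699 0.55  
[... 1598 characters left out ...]
9, -0.062,  0.175]))
wrist red [181 222  16  33 294] [187. 241.] [0.303 0.507 0.021] (array([0.231, 0.499, 0.014]), array([0.32 , 0.586, 0.222]))
wrist red [193 282  16   8 101] [200. 285.] [0.369 0.495 0.023] (array([0.363, 0.487, 0.019]), array([0.374, 0.502, 0.025]))
wrist yel [388 217  20  37 320] [400. 240.] [0.41  0.769 0.015] (array([0.38 , 0.751, 0.013]), array([0.419, 0.777, 0.027]))
wrist yel [428 255  11  39 141] [434. 277.] [0.236 0.682 0.312] (array([0.232, 0.68 , 0.31 ]), array([0.241, 0.684, 0.313]))
wrist yel [ 76 257  11  38 155] [ 80. 277.] [0.201 0.594 0.312] (array([0.197, 0.592, 0.31 ]), array([0.206, 0.595, 0.313]))
0.15 [-3.14003183e+00  4.77665894e-05  2.76686073e+00]
```

View pics/top0.png

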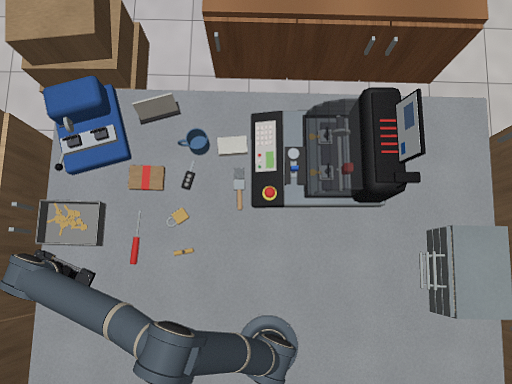

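View pics/side0.png

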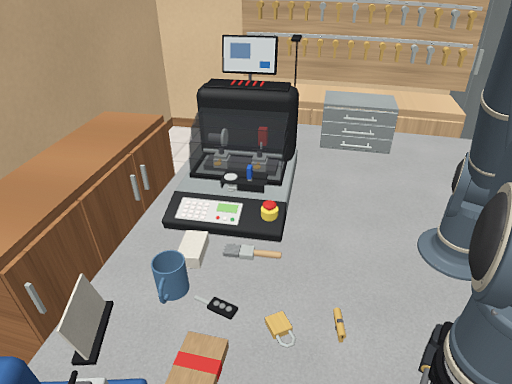

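The top view shows the machine facing world +y. The red button is at (269,192), the blue tab at (294,168), and the bystanders are all to the left of the machine. Measured stop is about (0.540, 0.010, 0.105) and tab about (0.615, -0.075). The difference of (0.075, -0.085) matches the given geometry at a yaw of about -90°. Next I'll go above and take a close look.

```bash
cat > look.py <<'E'
from h import *
def look(tag):
    p,d,m=snap("wrist"); P=cloud(d,m); cv2.imwrite(f"pics/{tag}.png",p[:,:,::-1])
    hsv=cv2.cvtColor(p,cv2.COLOR_RGB2HSV); h,s,v=[hsv[...,i].astype(int) for i in range(3)]
    for nm,mk,z in(("red",((h<6)|(h>174))&(s>150)&(v>90),(.08,.12)),("blue",(h>100)&(h<128)&(s>120)&(v>50),(.12,.2)),("yel",(h>20)&(h<33)&(s>140)&(v>90),(.05,.1))):
        q=P[mk&(P[...,2]>z[0])&(P[...,2]<z[1])]
        if len(q)<15: continue
        t=q[q[:,2]>np.percentile(q[:,2],90)-.004]
        print(nm,len(q),"med",np.median(q,0).round(4),"top min/max",np.percentile(t,2,0).round(4),np.percentile(t,98,0).round(4))
    return p,d,P
E
python3 - <<'E'
from look import *
for yaw in(np.pi/2,-np.pi/2):
    q=kinematics.ik([.54,.03,.30],[np.pi,0,yaw]); print(yaw,None if q is None else np.round(q,2))
j=T.current_joint_pos()
best=min((np.pi/2,-np.pi/2),key=lambda y:np.abs(np.array(kinematics.ik([.54,.03,.30],[np.pi,0,y]))-j).max())
arm.goto([.54,.03,.30],[np.pi,0,best])
eoat.gripper_close(squeeze=20)
print(best,T.current_clock(),T.current_eef_pos())
look("w1")
# machine yaw from side/top clouds: console front edge
p,d,m=snap("top"); P=cloud(d,m).reshape(-1,3)
E
```

```text
1.5707963267948966 [-0.6   0.21  0.55  1.79 -0.12  1.17 -0.01]
-1.5707963267948966 [ 0.76  0.41 -1.17  1.73  0.4   1.27  2.64]
1.5707963267948966 4.0583 [0.5399933  0.02998145 0.29999318]
red 698 med [0.5422 0.0088 0.1047] top min/max [ 0.5268 -0.0081  0.1025] [0.5566 0.0222 0.1071]
yel 578 med [0.5411 0.022  0.0833] top min/max [ 0.5185 -0.0079  0.082 ] [0.5661 0.031  0.0981]
```

View pics/w1.png

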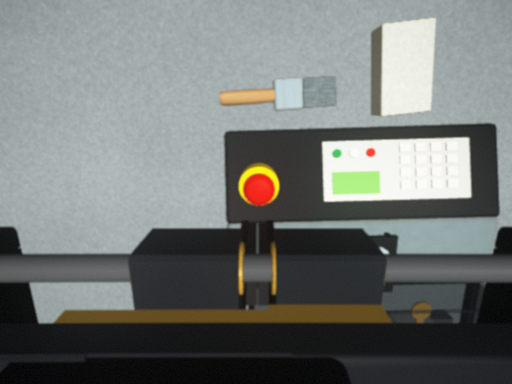

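The wrist view shows the red button at (259,188), on the right front corner of the console. Measured centre is (0.542, 0.008) with the top at 0.107, as expected. Now the press.

```bash
python3 - <<'E'
from look import *
p=cv2.imread("pics/w1.png"); p2,d,m=snap("wrist"); P=cloud(d,m)
# console front edge: max y of points 0.04..0.075 high per x bin
q=P[100:225][(P[100:225,:,2]>.03)&(P[100:225,:,2]<.09)]
b=[(x,np.percentile(q[abs(q[:,0]-x)<.01][:,1],98)) for x in np.arange(.53,.83,.02) if (abs(q[:,0]-x)<.01).sum()>20]
b=np.array(b); print(b.round(3).tolist(),np.degrees(np.polyfit(b[:,0],b[:,1],1)[0]))
arm.move_l([.542,.008,.14],velocity=.2)
f0=T.current_ft_force()
hit=arm.move_l([.542,.008,.106],velocity=.02,until_force=20)
print(hit,T.current_eef_pos(),T.current_ft_force()-f0,T.current_clock())
arm.move_l([.542,.008,.24],velocity=.2)
arm.move_l([.60,.06,.33],velocity=.2)
look("w2"); print(T.current_clock())
E
```

```text
[[0.53, 0.072], [0.55, 0.072], [0.57, 0.072], [0.59, 0.073], [0.61, 0.073], [0.63, 0.074], [0.65, 0.074], [0.67, 0.075], [0.69, 0.075], [0.71, 0.108], [0.73, 0.108], [0.75, 0.108], [0.77, 0.102], [0.79, 0.078], [0.81, 0.079]] 5.6795365638703075
True [0.54205746 0.00798091 0.11384813] [-1.90215364 -0.30612351  7.36595558] 6.425
red 529 med [0.5427 0.0092 0.0976] top min/max [ 0.5271 -0.0071  0.0953] [0.5576 0.0224 0.1   ]
yel 602 med [0.5472 0.0183 0.0829] top min/max [ 0.5191 -0.0166  0.0818] [0.566  0.031  0.0925]
8.0
```

```bash
python3 - <<'E'
from h import *
p,d,m=snap("top");P=cloud(d,m)
hsv=cv2.cvtColor(p,cv2.COLOR_RGB2HSV); h,s,v=[hsv[...,i].astype(int) for i in range(3)]
M=(P[...,2]>.12)&(P[...,2]<.19)&(h>100)&(h<128)&(s>110)&(P[...,0]>.57)&(P[...,0]<.66)&(P[...,1]<-.03)&(P[...,1]>-.14)
print(P[M].round(3)[:60].tolist())
cv2.imwrite("pics/tc.png",cv2.resize(p[100:220,230:390,::-1],None,fx=5,fy=5,interpolation=cv2.INTER_NEAREST)[:600])
E
```

```text
[[0.635, -0.087, 0.128], [0.621, -0.062, 0.173], [0.622, -0.066, 0.168], [0.622, -0.069, 0.168], [0.622, -0.073, 0.167], [0.621, -0.076, 0.172], [0.623, -0.08, 0.165], [0.622, -0.083, 0.168], [0.633, -0.091, 0.124], [0.617, -0.062, 0.175], [0.618, -0.066, 0.171], [0.618, -0.069, 0.169], [0.617, -0.072, 0.174], [0.619, -0.076, 0.167], [0.618, -0.079, 0.17], [0.619, -0.083, 0.168], [0.627, -0.09, 0.13], [0.615, -0.063, 0.165], [0.615, -0.066, 0.168], [0.612, -0.068, 0.18], [0.614, -0.072, 0.171], [0.615, -0.076, 0.169], [0.614, -0.079, 0.174], [0.616, -0.083, 0.164], [0.624, -0.09, 0.131], [0.611, -0.062, 0.168], [0.61, -0.065, 0.175], [0.612, -0.07, 0.165], [0.61, -0.072, 0.175], [0.611, -0.076, 0.171], [0.612, -0.08, 0.165], [0.611, -0.083, 0.172], [0.62, -0.09, 0.131], [0.61, -0.063, 0.157], [0.609, -0.066, 0.161], [0.61, -0.07, 0.16], [0.611, -0.074, 0.155], [0.61, -0.077, 0.161], [0.611, -0.081, 0.157], [0.611, -0.084, 0.154]]
```

View pics/tc.png

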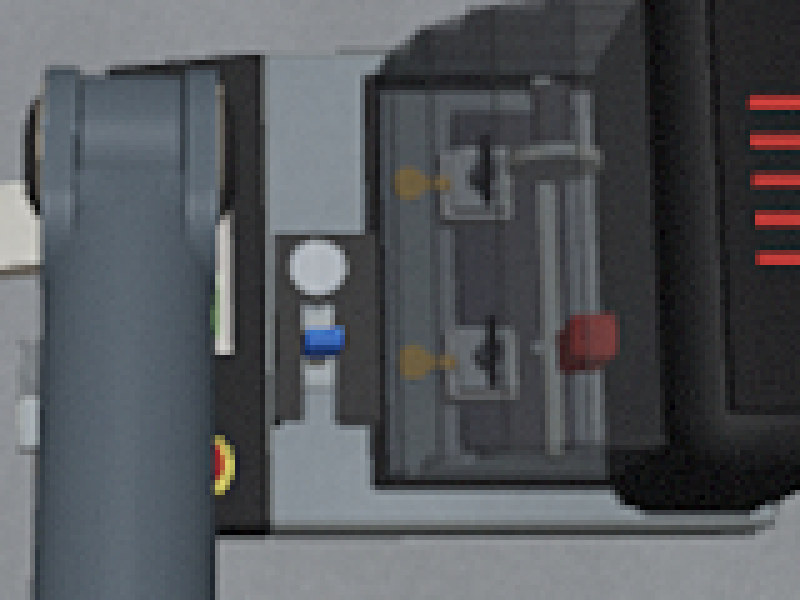

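The top view shows the button's red head at about (220,465) of the crop, mostly hidden by the arm. The blue tab is at about (324,342), upright and at home. The press stopped with the tips at 0.0998, which is fully in. The cloud puts the tab at (0.617, -0.0735), and the console edge gives a machine yaw of +0.025 rad. Now the grasp and the pull.

```bash
python3 - <<'E'
from h import *
t=.025; o=[np.pi,0,np.pi/2+t]
arm.move_l([.617,-.0735,.26],ori=o,velocity=.2)
eoat.release()
f0=T.current_ft_force()
print(arm.move_l([.617,-.0735,.151],velocity=.08,until_force=10),T.current_eef_pos(),T.current_ft_force()-f0)
eoat.gripper_close(squeeze=45)
print("w",T.current_width(),T.current_grip_force(),T.current_ft_force()-f0,T.current_clock())
p=np.array(T.current_eef_pos())
h=arm.move_l(p-.028*np.array([np.cos(t),np.sin(t),0]),velocity=.02,until_force=16)
q=np.array(T.current_eef_pos()); print(h,q,np.linalg.norm(q-p),T.current_ft_force()-f0,T.current_width(),T.current_clock())
P,d,m=snap("side"); cv2.imwrite("pics/s2.png",cv2.resize(P[110:260,170:370,::-1],None,fx=4,fy=4))
E
```

```text
False [ 0.61739702 -0.07359288  0.15156982] [-0.39445574  1.85203709 -1.29380791]
w 0.013772486415334817 44.998963717371225 [ 4.13756429  0.92176917 -3.92274182] 13.1583
False [ 0.59506607 -0.07343816  0.15277136] 0.02313164023142661 [13.32080426  2.15349125 -5.55280623] 0.01370622244297971 14.65
```

View pics/s2.png

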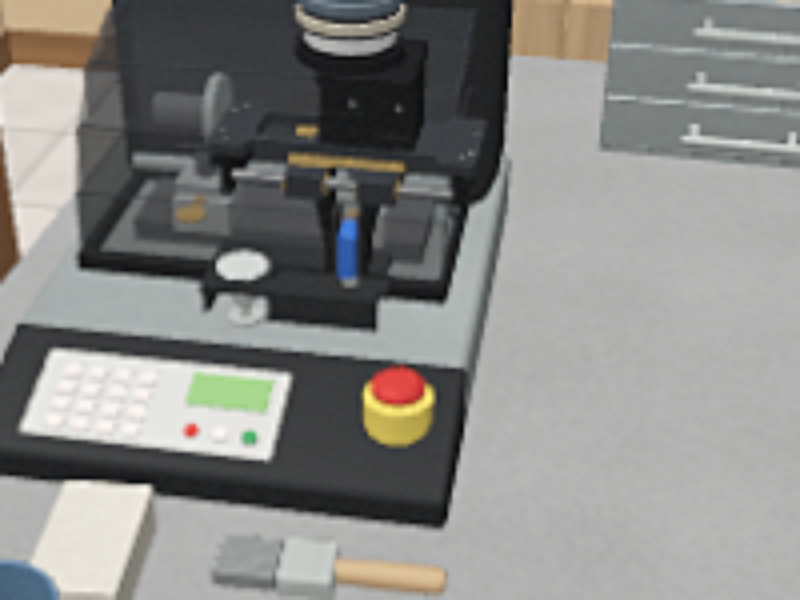

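The crop shows the red button in at (398,388) and the blue tab at (348,250), gripped and pulled to the right. The TCP moved 23 mm and the force rose to 13 N, so the latch is at its stop. Now I'll lift along the arc.

```bash
python3 - <<'E'
from h import *
t=.025; ym=np.array([np.cos(t),np.sin(t),0]); xm=np.array([np.sin(t),-np.cos(t),0])
p0=np.array([.617,-.0735,.151])
def tgt(a,pull):
    x=-.24*np.cos(a)-.1*np.sin(a); z=.24*np.sin(a)-.1*np.cos(a)
    return p0+xm*(x+.24)+np.array([0,0,z+.1])-pull*ym
f0=np.array(T.current_ft_force())
for a in [.03,.06,.12,.2,.28,.36,.44,.52,.6,.66,.71]:
    hit=arm.move_l(tgt(a,.028 if a<.15 else .020),velocity=.05,until_force=25 if a<.1 else 35)
    e=np.array(T.current_eef_pos()); print(a,hit,(e-tgt(a,.02)).round(4),(np.array(T.current_ft_force())-f0).round(1),round(T.current_width(),4))
    if hit: break
print(T.current_eef_pos(),T.current_clock())
p,d,m=snap("side"); cv2.imwrite("pics/s3.png",cv2.resize(p[60:260,150:400,::-1],None,fx=3,fy=3))
P=cloud(d,m); hsv=cv2.cvtColor(p,cv2.COLOR_RGB2HSV); h,s,v=[hsv[...,i].astype(int) for i in range(3)]
M=(h>100)&(h<128)&(s>120)&(v>50)&(abs(P[...,0]-.6)<.05)&(abs(P[...,1]+.07)<.06)
print(M.sum(),np.median(P[M],0),np.percentile(P[M],[5,95],axis=0))
E
```

```text
0.03 False [-0.002   0.0007  0.0022] [ 1.9  1.6 -0.9] 0.0138
0.06 False [-0.002   0.0007  0.0022] [ 1.8  0.3 -0.9] 0.0137
0.12 False [-0.002   0.0007  0.0022] [ 1.8  1.1 -0.9] 0.0134
0.2 False [0.0012 0.0004 0.0001] [-7.   0.4 -0.7] 0.0137
0.28 False [0.0011 0.0007 0.    ] [-7.2  1.5 -0.6] 0.0136
0.36 False [ 0.001   0.0008 -0.0001] [-6.8  0.5 -0.9] 0.0137
0.44 False [ 0.0009  0.0011 -0.0002] [-7.3  1.3 -0.3] 0.0136
0.52 False [ 0.0008  0.0014 -0.0004] [-7.3  2.1 -0.5] 0.0134
0.6 False [ 0.0008  0.0017 -0.0005] [-6.9  3.  -1. ] 0.0136
0.66 False [ 0.0008  0.002  -0.0005] [-6.7  2.2 -1.3] 0.0138
0.71 False [ 0.0009  0.0022 -0.0005] [-6.4  3.5 -0.7] 0.0135
[ 0.59770244 -0.06459801  0.33107969] 20.0667
81 [ 0.59518908 -0.0551181   0.33256816] [[ 0.58687413 -0.06912417  0.31899752]
 [ 0.6027801  -0.04684051  0.34603983]]
```

View pics/s3.png

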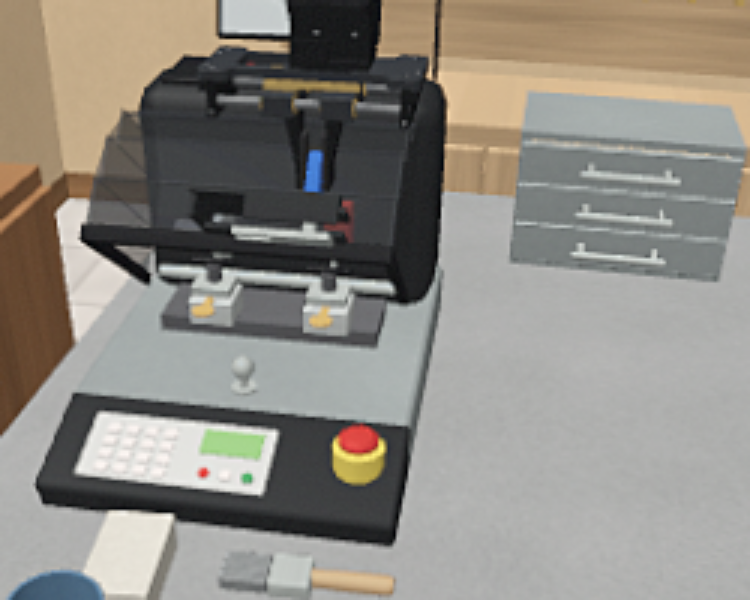

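The picture shows the guard raised, with the ball stud free at (243,370) and both keys exposed. The blue tab is at (315,170) in the gripper at z ≈ 0.332, which matches 0.70 rad, and the button is still in. I'll check that it holds steady, then hand in.

```bash
python3 - <<'E'
from h import *
a=np.array(T.current_eef_pos()); arm.hold(1.0); print(np.array(T.current_eef_pos())-a,T.current_width(),T.current_grip_force(),T.current_clock())
print(ticket.finish_job())
E
```

```text
[ 1.82175392e-05 -4.38229749e-05 -3.67846224e-05] 0.014035043177311015 44.99867469538003 21.1167
the job is handed in; nothing more can be done
None
```

The job is handed in: the stop button is pressed fully in, the latch was pulled, and the guard is held steady in the gripper at about 0.70 rad (40 degrees), at 21 s on the clock.

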